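Move the wet-painted round cover with the spatula

TASK

The round gearbox cover has just been painted and its drying stand is needed: take the cranked spatula by its handle, slide the blade in between the two battens under the round cover, lift the cover off and carry it on the blade to the empty stand. Lower it gently so that the cover rests flat and centred on both battens there and no longer on the blade, then let go of the spatula, which may stay lying on the table beneath the cover. Do not touch the round cover with the fingers, and leave the square cover where it lies.

Things in the scene. Friction and masses are not known exactly. Their poses are not given: they have to be found in the camera images.
- spatula_grip (a point): Loose cranked spatula, 170 g, blade flat on the table. Point: centre of its dark wooden handle, 72 mm above the blade's underside; x runs level along the handle to the blade tip, z up. Handle 80 mm long (x), 22 wide (y), 26 high. A thin steel neck drops from its front end to the rear edge of the blade, 45 mm ahead of this point. Blade 105 mm long (tip 150 mm ahead), 42 wide, 3 thick.
- round_cover: Loose round plate painted grey, diameter 110 mm, 5 mm thick, about 130 g, with a very low boss. Origin: centre of its underside, z up. It starts centred on a stand just like the empty one, underside 30 mm above the table; its x axis then equals that stand's x axis (along the battens, away from the open end).
- empty_stand: The stand with nothing on it, fixed: two wooden battens 120 mm long (x), 14 wide, 30 high, a 66 mm gap with bare table between them, joined at the far end by a low crosspiece (x = 60 to 74 mm, 12 high); the -x end, roughly towards the robot, is open. Origin: on the table, midway between and along the battens. The three stands are alike, each with its own place and yaw.
- square_cover: Loose square plate of the same grey, 100 x 100 x 5 mm, lying on the third stand; origin at the centre of its underside. To be left alone.
Things that resemble listed ones, but are neither listed nor needed, are in the scene too. Leave any purple look-alike of the part that bears spatula_grip alone.

How it is judged:
On the way:
1. the round cover is lifted clear of its stand on the spatula: its underside over 50 mm above the table, carried by the spatula (height (world z) of round_cover above 0.05 m and contact force between spatula and round_cover above 0.3 N and angle between round_cover's own z axis and vertical below 0.35 rad), for 0.2 s.
At the end, for the whole second after the job is handed in: The round cover lies flat (within 5 degrees) and at rest on the battens of the stand that was empty, its centre within 15 mm of the stand's centre, not resting on the spatula, and the spatula is released and at rest (horizontal distance between round_cover and empty_stand below 0.015 m and height (world z) of round_cover between 0.026 and 0.034 m and angle between round_cover's own z axis and vertical below 0.09 rad and contact force between round_cover and empty_stand above 0.3 N and contact force between spatula and round_cover below 0.1 N and linear speed of each of round_cover, spatula below 0.02 m/s); the robot touches nothing.
It fails at once if the fingers touch the wet round cover (contact force between the fingers and round_cover above 0.3 N).
It fails at once if the square cover is shifted by more than 12 mm (distance of square_cover from where it was at the start of the episode above 0.012 m).
It fails at once if the round cover is dropped or banged onto the empty stand: faster than 0.3 m/s within 15 mm above its battens (horizontal distance between round_cover and empty_stand below 0.06 m and height (world z) of round_cover below 0.045 m and linear speed of round_cover above 0.3 m/s).
It also fails if it takes over 64 s, if anything falls off the work surface, if the arm or the gripper's body presses on something with over 40 N, if the wrist force passes 120 N, or if a joint passes its speed limit or range.

ROBOT

A 6-joint arm with a two-finger parallel gripper is mounted at the origin on the work surface. World frame = base frame: x ahead of the robot, y to its left, z up, the work surface at z = 0. Lengths are in m, angles in rad, forces in N, time in s.
With the tool pointing down it reaches from about 0.3 to 0.75 m from the base axis. Payload 8.5 kg.
Tool frame: the origin (TCP) lies on the centre line of the jaws, within the pads' length; the fingertips stand 14 mm ahead of it and the grasp point (between the pads) lies 5 mm behind it; z points along the fingers, y is the direction in which the jaws open and shut (so a half turn about z gives the same grasp; the last joint's range is limited). The gripper opens to 85 mm and grips with 20 to 120 N. Pads are 22 mm wide; open, the fingers measure 114 mm over their backs; the gripper's body (76 mm by 85 mm) begins 54 mm behind the grasp point. The pads swing forward as they close: fully open they stand 13 mm farther back than shut.
Start: joints at [0.966, 0.381, 1.297, -0, 1.464, -0.215], TCP at [0.209, 0.509, 0.245] pointing down, gripper open.
Joint ranges: [-3.11, 3.11], [-0.89, 2.33], [0.22, 2.48], [-1.42, 4.56], [0.17, 2.85], [-2.88, 2.88]. Speed limits (rad/s): [2.39, 2.39, 3.14, 3.14, 3.14, 3.14].

INTERFACE

Orientations are given as [roll, pitch, yaw] about the fixed x, y, z axes, in that order (R = Rz(yaw) Ry(pitch) Rx(roll)).
In Python, from cell import env, imaging, finder gives the robot as it stands. The module is installed in compiled form; this text tells all that it offers.
- The arm moves only by the tool send_rows, never from a script. Its argument "series" is a list that holds one entry, the list of rows, each a list of 5 numbers: the finger opening in m, from 0 to 0.0854, then the shift along the tool's x, y, z in m, then the turn about the tool's z in rad. In form: [[[claw, dx, dy, dz, spin], ...]]. A call has 1 to 5 rows; each row is the pose to reach, as a shift and turn from the pose commanded when the call began, along the tool's axes at that moment; what a row does not reach only later rows make up. A row lasts 1/12 s, in which the tool goes at most 41.7 mm and 7.16 degrees, less where a joint would pass 70% of its speed; a pose out of reach is approached as far as the arm can. A call with a gripper value outside its range is refused whole. The fingers move at their own pace and stop on an object; the grip force is fixed at half the most. Time passes only in rows, so rows that repeat a pose let the fingers close. It gives the time, the measured TCP pose, the force and the opening at its end, in the units of the state.
- env.get_state(): the state, without advancing time (a new reading comes with each control period).
- imaging.capture(name): name is "side" or "top"; returns a dict with "color" (400x640x3 uint8, red, green, blue), "range_z" (400x640 float32, m along the optical axis (not along the pixel's ray), 0 where there is no reading), "vertical_fov" (degrees; the focal length in pixels is half the picture's height over the tangent of half this angle, whatever the lens; pixels are square), "cx", "cy" (the principal point, pixels), "rvec" (rotation vector, rad) and "tvec" (3), from world to camera coordinates, as OpenCV has them. Camera axes: x right, y down, z forward; pixel columns grow to the right and rows downward; lengths in m; the calibration is good to about 2 mm. A picture is of the moment at which its call begins.
- env.job_done(): hands the job in, once; it reports no verdict.
Trained networks look in a picture, given as the dict that the camera call returned (one of the last four; its "shot" number tells which), for a name from the list of things; names that differ only in an ending like _2 or _b are one class to them, and where a whole thing is asked for, a point or a joint stands for the part that bears it (a point fixed in the world has none). Each returns a list of dicts, best first, with "conf" (0 to 1); they miss things now and then, are a little off and sometimes report something else, mostly with a low value. They report only what shows in the picture. A call takes as long as a camera call. They do not tell look-alikes from the thing itself.
- finder.search_frame(name, picture): "position" ([x, y, z] in m, in the coordinates of the camera as it stood for that picture, good to about 4 mm: the middle of the surface that is visible of it).
- finder.silhouettes(name, picture): "mask" (400x640 bool, what is visible of it).
The state is a dict: "time": time; "qpos": joint angles; "joint_vel": joint speeds; "joint_torque": joint torques, N m; "eef_pos": TCP position; "tool_rot": TCP orientation; "ft_force": force on the tool from outside, world axes, zero at the start; "moment": the same for the moment, N m; "grip_width": finger opening in m.
Only numpy, scipy, OpenCV 4.12 (cv2) and the standard library are available. Lean on these libraries where they do the work, as an engineer would, in place of code of your own. Each camera call takes 0.05 s, during which the arm holds its last target. There are 200 camera calls.

## Working session

There is one attempt and no reset: what is moved stays moved. The work goes in short steps, Python scripts to look and compute and a tool call to move; the robot and the scene stay as the last step left them, time stands still between calls to the robot, and variables do not carry over. Pictures are saved under pics/ and viewed, about 8 in all and at most 12, crops included, and the job is handed in when it is done.

Besides the shell and the picture viewer there is one more tool, called after "Request:" as name(argument=value, ...) on one line, values as JSON. send_rows: Moves the arm, as the interface text tells. Its arguments: {"type":"object","properties":{"series":{"type":"array","items":{"type":"array","items":{"type":"array","items":{"type":"number"}}}}},"required":["series"]}

```bash
mkdir -p pics; cat > h.py <<'E'
import numpy as np, cv2
from cell import env, imaging, finder
def K(p):
    f=200/np.tan(np.radians(p["vertical_fov"])/2); return f
def c2w(p,X):
    R=cv2.Rodrigues(np.array(p["rvec"],float))[0]; return (np.atleast_2d(X)-np.array(p["tvec"]).ravel())@R
def cloud(p):
    z=p["range_z"]; f=K(p); v,u=np.mgrid[0:400,0:640]
    X=np.stack([(u-p["cx"])*z/f,(v-p["cy"])*z/f,z],-1).reshape(-1,3)
    W=c2w(p,X).reshape(400,640,3); W[z==0]=np.nan; return W
def proj(p,P):
    R=cv2.Rodrigues(np.array(p["rvec"],float))[0]; c=np.atleast_2d(P)@R.T+np.array(p["tvec"]).ravel()
    return c[:,:2]/c[:,2:]*K(p)+[p["cx"],p["cy"]]
def save(p,n): cv2.imwrite("pics/"+n,p["color"][:,:,::-1])
E
python3 - <<'E'
from h import *
np.set_printoptions(precision=4,suppress=True)
print(env.get_state())
ims=[]
for n in("top","side"):
    p=imaging.capture(n); ims.append(p["color"]); print(n,K(p),c2w(p,[0,0,0]), p["cx"],p["cy"])
    for nm in("spatula_grip","round_cover","empty_stand","square_cover"):
        for d in finder.silhouettes(nm,p)[:4]:
            W=cloud(p)[d["mask"]]; v,u=np.nonzero(d["mask"])
            print(nm,round(d["conf"],2),len(u),"px",u.mean().round(),v.mean().round(),"med",np.nanmedian(W,0))
    save(p,n+"0.png")
E
```

```text
{'time': 0.0, 'qpos': array([ 0.9657,  0.3812,  1.2983,  0.    ,  1.4636, -0.2153]), 'joint_vel': array([-0.0003,  0.    , -0.0002,  0.001 , -0.0012,  0.0006]), 'joint_torque': array([  0.0001, -44.8456, -23.1276,  -0.0003,   0.0048,   0.    ]), 'eef_pos': array([0.2088, 0.5085, 0.2447]), 'tool_rot': array([-3.1402, -0.0003,  2.7518]), 'ft_force': array([ 1.1715,  0.5929, -0.7042]), 'moment': array([-0.0139,  0.0353,  0.0035]), 'grip_width': 0.08521483302052461}
top 461.6863090902552 [[ 0.3675 -0.0647  1.1002]] 319.53020283629 198.3382581063111
spatula_grip 0.95 1271 px 466.0 291.0 med [ 0.2276 -0.3913  0.0043]
spatula_grip 0.56 1162 px 296.0 199.0 med [0.4365 0.0049 0.0041]
round_cover 0.71 1714 px 194.0 115.0 med [0.6409 0.2455 0.035 ]
empty_stand 0.93 999 px 395.0 105.0 med [ 0.6668 -0.2395  0.0281]
square_cover 0.91 1777 px 300.0 110.0 med [ 0.6511 -0.0025  0.0351]
side 374.51424564100915 [[ 0.209  -0.7007  0.4959]] 315.3895104937247 196.6072461813983
spatula_grip 0.94 1022 px 306.0 189.0 med [0.4595 0.0126 0.005 ]
spatula_grip 0.86 2455 px 239.0 352.0 med [ 0.2239 -0.3695  0.0052]
round_cover 0.96 434 px 341.0 140.0 med [0.638  0.2376 0.0362]
empty_stand 0.91 2033 px 438.0 238.0 med [ 0.6512 -0.2416  0.0189]
square_cover 0.85 875 px 384.0 178.0 med [ 0.6491 -0.0077  0.036 ]
```

View pics/top0.png

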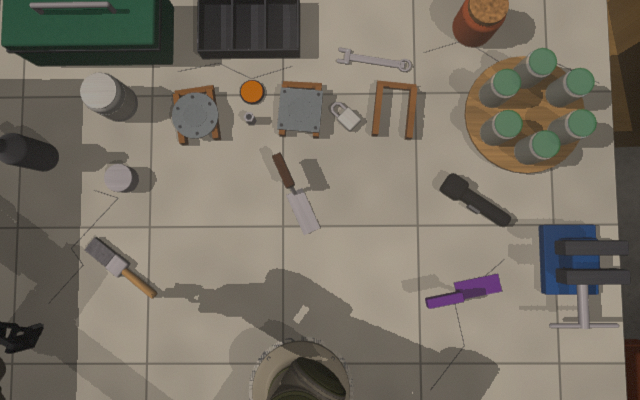

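View pics/side0.png

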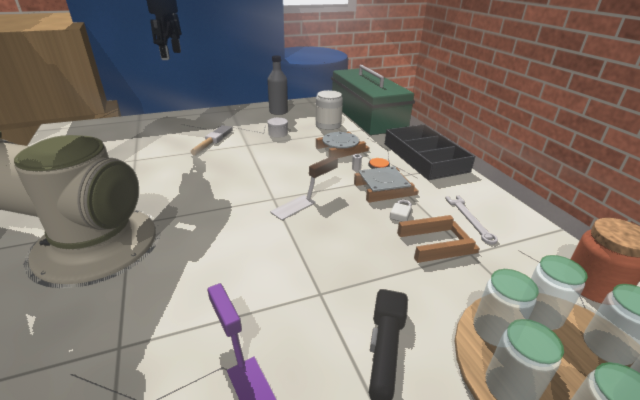

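Top view: the brown-handled spatula is at about (295,195), tip towards the robot. The purple look-alike is at (466,291) and the brush at (120,265). The round cover is at (194,115), the square cover at (300,110) and the empty stand at (395,105). The brown spatula fits the description: dark wooden handle, steel neck and blade. Next I'll measure precisely and confirm it in one crop.

```bash
cat > m.py <<'E'
from h import *
np.set_printoptions(precision=4,suppress=True)
def pca(P):
    r=cv2.minAreaRect((P[:,:2]*1000).astype(np.float32)); b=cv2.boxPoints(r)/1000
    e=max((b[1]-b[0],b[2]-b[1]),key=np.linalg.norm)
    return np.array(r[0])/1000,np.array(r[1]),np.arctan2(e[1],e[0]),np.median(P[:,2])
def box(W,x0,x1,y0,y1,z0,z1):
    return (W[...,0]>x0)&(W[...,0]<x1)&(W[...,1]>y0)&(W[...,1]<y1)&(W[...,2]>z0)&(W[...,2]<z1)
E
python3 - <<'E'
from m import *
P={n:imaging.capture(n) for n in("top","side")}
for n,p in P.items():
    W=cloud(p); print(n)
    tb=W[box(W,.3,.42,-.2,-.05,-.02,.02)]; print("table z",np.median(tb[:,2]))
    m=box(W,.38,.62,-.06,.12,.062,.1); print("handle",m.sum(),pca(W[m]))
    ds=[d for d in finder.silhouettes("spatula_grip",p)]
    for d in ds:
        w=W[d["mask"]]; w=w[np.isfinite(w[:,0])]
        if np.median(w[:,1])>-.2:
            b=w[(w[:,2]<.01)&(w[:,2]>-.005)]; print("blade",len(b),pca(b))
            h=w[w[:,2]>.06]; print("h(mask)",len(h),pca(h))
    for nm,y0,y1 in(("round",.15,.33),("empty",-.33,-.15)):
        m=box(W,.55,.76,y0,y1,.022,.0325 if nm=="round" else .036)
        print(nm,"wood",m.sum(),pca(W[m]) )
    d=finder.silhouettes("round_cover",p)[0]["mask"]
    w=W[d]; w=w[w[:,2]>.031]; (c,r)=cv2.minEnclosingCircle((w[:,:2]*1000).astype(np.float32)); print("cover",np.array(c),r,np.median(w[:,2]), w[:,:2].mean(0))
p=P["top"]; c=p["color"]
a=cv2.resize(c[70:240,160:440],None,fx=2.8,fy=2.8,interpolation=cv2.INTER_CUBIC)
cv2.imwrite("pics/crop1.png",a[:,:,::-1])
E
```

```text
top
table z -0.00017877144775162727
handle 365 (array([0.5031, 0.0333]), array([80.2719, 22.0201]), np.float32(0.41777906), np.float64(0.08443510281879343))
blade 803 (array([0.461 , 0.0139]), array([206.4917,  43.1638]), np.float32(0.41884288), np.float64(0.002675823556622249))
h(mask) 366 (array([0.5031, 0.0333]), array([80.2719, 22.0201]), np.float32(0.41777906), np.float64(0.08443434370922018))
round wood 430 (array([0.6413, 0.2462]), array([121.4066, 107.3547]), np.float32(0.13366432), np.float64(0.030401005108933288))
empty wood 644 (array([ 0.6489, -0.2248]), array([ 94.9618, 121.385 ]), np.float32(-0.11323837), np.float64(0.029636002841677073))
cover [641.7975 246.2859] 55.722412109375 0.03504839748720397 [0.641  0.2456]
side
table z 0.0008779285409079973
handle 376 (array([0.5021, 0.033 ]), array([80.2777, 24.8423]), np.float32(0.41004157), np.float64(0.08022427849499258))
blade 504 (array([0.4613, 0.037 ]), array([238.1399,  68.2744]), np.float32(0.74751395), np.float64(0.00374167555630109))
h(mask) 384 (array([0.5021, 0.033 ]), array([80.2777, 24.8423]), np.float32(0.41004157), np.float64(0.07978753963292276))
round wood 161 (array([0.6411, 0.2418]), array([121.2539,  99.2612]), np.float32(0.12819733), np.float64(0.02839157215856566))
empty wood 878 (array([ 0.6488, -0.2237]), array([ 97.0819, 121.7554]), np.float32(-0.11215783), np.float64(0.029882661731908084))
cover [641.5153 245.1985] 57.29273986816406 0.036142106614449096 [0.6389 0.241 ]
```

View pics/crop1.png

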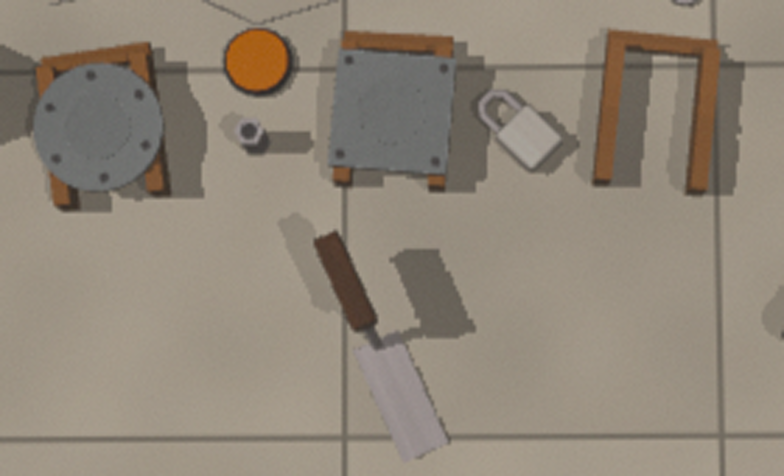

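The crop confirms it: dark-brown handle, steel neck and blade. The handle spans (325,240)–(365,325) in the crop and the blade tip is at (430,450). The empty stand at the right has its crosspiece on the far side.

Request:
send_rows(series=[[[0.085, -0.03, -0.022, 0, 0], [0.085, -0.06, -0.044, 0, 0], [0.085, -0.09, -0.065, 0, 0], [0.085, -0.12, -0.087, 0, 0], [0.085, -0.151, -0.109, 0, 0]]])

```text
time: 1.22
eef_pos: [0.3076, 0.3491, 0.2454]
tool_rot: [3.141, 0.0, 2.753]
ft_force: [0.6, 0.3, -1.0]
grip_width: 0.0849
```

Request:
send_rows(series=[[[0.085, -0.03, -0.022, 0, 0], [0.085, -0.06, -0.044, 0, 0], [0.085, -0.09, -0.065, 0, 0], [0.085, -0.12, -0.087, 0, 0], [0.085, -0.151, -0.109, 0, 0]]])

```text
time: 1.63
eef_pos: [0.406, 0.1907, 0.2456]
tool_rot: [3.141, 0.0, 2.752]
ft_force: [0.5, 1.1, -0.9]
grip_width: 0.0851
```

Request:
send_rows(series=[[[0.085, -0.03, -0.022, 0, 0], [0.085, -0.06, -0.044, 0, 0], [0.085, -0.09, -0.065, 0, 0], [0.085, -0.12, -0.087, 0, 0], [0.085, -0.151, -0.109, 0, 0]]])

```text
time: 2.05
eef_pos: [0.5043, 0.0324, 0.2455]
tool_rot: [3.141, 0.0, 2.752]
ft_force: [0.1, 1.1, -0.9]
grip_width: 0.0851
```

Request:
send_rows(series=[[[0.085, 0, 0, 0, 0.117], [0.085, 0, 0, 0, 0.234], [0.085, 0, 0, 0, 0.35], [0.085, 0, 0, 0, 0.467], [0.085, 0, 0, 0, 0.583]]])

```text
time: 2.47
eef_pos: [0.5038, 0.034, 0.2453]
tool_rot: [-3.142, -0.0, 2.163]
ft_force: [0.4, -0.5, 0.0]
grip_width: 0.0852
```

Request:
send_rows(series=[[[0.085, 0, 0, 0, 0.117], [0.085, 0, 0, 0, 0.234], [0.085, 0, 0, 0, 0.35], [0.085, 0, 0, 0, 0.467], [0.085, 0, 0, 0, 0.583]]])

```text
time: 2.88
eef_pos: [0.5037, 0.0341, 0.2454]
tool_rot: [3.142, -0.0, 1.58]
ft_force: [-0.0, -0.8, -0.2]
grip_width: 0.0848
```

Request:
send_rows(series=[[[0.085, 0, 0, 0, 0.117], [0.085, 0, 0, 0, 0.234], [0.085, 0, 0, 0, 0.35], [0.085, 0, 0, 0, 0.467], [0.085, 0, 0, 0, 0.583]]])

```text
time: 3.3
eef_pos: [0.5038, 0.0341, 0.2454]
tool_rot: [3.141, -0.0, 0.997]
ft_force: [0.8, 0.4, -0.3]
grip_width: 0.0849
```

Request:
send_rows(series=[[[0.085, 0, 0, 0, 0.117], [0.085, 0, 0, 0, 0.234], [0.085, 0, 0, 0, 0.35], [0.085, 0, 0, 0, 0.467], [0.085, 0, 0, 0, 0.585]]])

```text
time: 3.72
eef_pos: [0.5038, 0.0341, 0.2454]
tool_rot: [3.142, -0.0, 0.412]
ft_force: [0.2, -1.1, 0.0]
grip_width: 0.0852
```

Request:
send_rows(series=[[[0.085, -0.001, 0, 0.03, 0], [0.085, -0.001, 0, 0.06, 0], [0.085, -0.001, 0, 0.09, 0], [0.085, -0.001, 0, 0.12, 0], [0.085, -0.001, 0, 0.14, 0]]])

```text
time: 4.13
eef_pos: [0.5019, 0.0338, 0.103]
tool_rot: [-3.14, 0.002, 0.418]
ft_force: [0.0, 0.8, -0.6]
grip_width: 0.085
```

Request:
send_rows(series=[[[0.085, 0, 0, 0.012, 0], [0.085, 0, 0, 0.024, 0], [0.085, 0, 0, 0.034, 0], [0.085, 0, 0, 0.038, 0], [0.085, 0, 0, 0.038, 0]]])

```text
time: 4.55
eef_pos: [0.5026, 0.0338, 0.0667]
tool_rot: [-3.141, 0.001, 0.418]
ft_force: [-0.5, -0.7, -0.4]
grip_width: 0.0847
```

Request:
send_rows(series=[[[0.06, 0, 0, 0, 0], [0.04, 0, 0, 0, 0], [0.03, 0, 0, 0, 0], [0.02, 0, 0, 0, 0], [0.0, 0, 0, 0, 0]]])

```text
time: 4.97
eef_pos: [0.503, 0.0337, 0.0677]
tool_rot: [3.141, -0.001, 0.418]
ft_force: [-0.2, -0.1, 0.0]
grip_width: 0.0247
```

Request:
send_rows(series=[[[0, 0, 0, 0, 0], [0, 0, 0, 0, 0], [0, 0, 0, 0, 0], [0, 0, 0, 0, 0], [0, 0, 0, 0, 0]]])

```text
time: 5.38
eef_pos: [0.5031, 0.0337, 0.0677]
tool_rot: [3.141, -0.001, 0.418]
ft_force: [1.0, -0.0, 4.6]
grip_width: 0.0213
```

```bash
python3 - <<'E'
from m import *
s=env.get_state(); print(s["eef_pos"],s["tool_rot"],s["ft_force"],s["grip_width"])
p=imaging.capture("side"); cv2.imwrite("pics/grasp.png",cv2.resize(p["color"][90:280,200:480],None,fx=2.5,fy=2.5)[:,:,::-1])
E
```

```text
[0.5031 0.0337 0.0677] [ 3.1411 -0.0008  0.4178] [ 1.0324 -0.0443  4.6329] 0.021315116842880174
```

View pics/grasp.png

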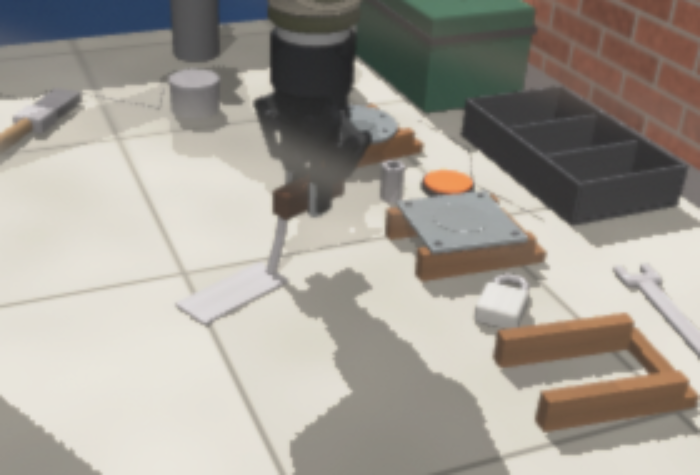

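Request:
send_rows(series=[[[0, 0, 0, -0.005, 0], [0, 0, 0, -0.025, 0], [0, 0, 0, -0.055, 0], [0, 0, 0, -0.085, 0], [0, 0, 0, -0.11, 0]]])

```text
time: 5.85
eef_pos: [0.5026, 0.0338, 0.179]
tool_rot: [-3.142, -0.0, 0.418]
ft_force: [1.2, 0.2, -1.0]
grip_width: 0.0213
```

Request:
send_rows(series=[[[0, 0, 0, 0, -0.1], [0, 0, 0, 0, -0.21], [0, 0, 0, 0, -0.33], [0, 0, 0, 0, -0.45], [0, 0, 0, 0, -0.57]]])

```text
time: 6.27
eef_pos: [0.5024, 0.0338, 0.1771]
tool_rot: [-3.14, 0.0, 0.994]
ft_force: [-0.0, 0.1, -0.7]
grip_width: 0.021
```

Request:
send_rows(series=[[[0, 0, 0, 0, -0.114], [0, 0, 0, 0, -0.228], [0, 0, 0, 0, -0.342], [0, 0, 0, 0, -0.456], [0, 0, 0, 0, -0.57]]])

```text
time: 6.68
eef_pos: [0.5023, 0.0338, 0.177]
tool_rot: [-3.14, -0.0, 1.563]
ft_force: [0.2, -0.9, -2.2]
grip_width: 0.0212
```

Request:
send_rows(series=[[[0, 0, 0, 0, -0.114], [0, 0, 0, 0, -0.228], [0, 0, 0, 0, -0.342], [0, 0, 0, 0, -0.456], [0, 0, 0, 0, -0.57]]])

```text
time: 7.1
eef_pos: [0.5023, 0.0338, 0.177]
tool_rot: [-3.14, -0.001, 2.133]
ft_force: [-0.2, -0.6, -1.5]
grip_width: 0.0212
```

Request:
send_rows(series=[[[0, 0, 0, 0, -0.114], [0, 0, 0, 0, -0.228], [0, 0, 0, 0, -0.342], [0, 0, 0, 0, -0.456], [0, 0, 0, 0, -0.57]]])

```text
time: 7.52
eef_pos: [0.5022, 0.0338, 0.177]
tool_rot: [-3.141, -0.002, 2.703]
ft_force: [0.1, -0.1, -2.1]
grip_width: 0.0213
```

Request:
send_rows(series=[[[0, 0, 0, 0, -0.114], [0, 0, 0, 0, -0.228], [0, 0, 0, 0, -0.342], [0, 0, 0, 0, -0.456], [0, 0, 0, 0, -0.576]]])

```text
time: 7.93
eef_pos: [0.5023, 0.0338, 0.177]
tool_rot: [3.141, -0.002, -3.004]
ft_force: [0.5, 0.8, -2.1]
grip_width: 0.021
```

Request:
send_rows(series=[[[0, 0.012, 0.03, 0, 0], [0, 0.024, 0.07, 0, 0], [0, 0.036, 0.11, 0, 0], [0, 0.048, 0.155, 0, 0], [0, 0.059, 0.192, 0, 0]]])

```text
time: 8.35
eef_pos: [0.4183, 0.2158, 0.1771]
tool_rot: [-3.141, -0.001, -3.01]
ft_force: [0.3, 0.2, -1.6]
grip_width: 0.021
```

Request:
send_rows(series=[[[0, 0, 0, 0.02, 0], [0, 0, 0, 0.045, 0], [0, 0, 0, 0.06, 0], [0, 0, 0, 0.07, 0], [0, 0, 0, 0.07, 0]]])

```text
time: 8.77
eef_pos: [0.4184, 0.2142, 0.1054]
tool_rot: [-3.141, -0.005, -3.009]
ft_force: [-0.4, 0.6, -2.0]
grip_width: 0.0211
```

```bash
python3 - <<'E'
from m import *
s=env.get_state(); e=s["eef_pos"]; print(e,s["tool_rot"])
for n in("top","side"):
    p=imaging.capture(n); W=cloud(p)
    for d in finder.silhouettes("spatula_grip",p):
        w=W[d["mask"]]; w=w[np.isfinite(w[:,0])]
        if np.median(w[:,1])>-.2:
            b=w[(w[:,0]>e[0]+.055)&(w[:,2]<e[2]-.02)&(w[:,2]>.01)]
            if len(b)<50: print(n,len(b));continue
            print(n,d["conf"],len(b),pca(b))
            A=np.c_[b-b.mean(0)]; k=np.linalg.lstsq(np.c_[A[:,:2],np.ones(len(A))],b[:,2],rcond=None)[0]; print("plane slope",k[:2],b[:,0].max(),"z near",np.median(b[b[:,0]<np.quantile(b[:,0],.2),2]),"far",np.median(b[b[:,0]>np.quantile(b[:,0],.8),2]))
    cv2.imwrite(f"pics/pre_{n}.png",cv2.resize(p["color"][60:250,130:410] if n=="top" else p["color"][60:250,200:480],None,fx=2.8,fy=2.8)[:,:,::-1])
E
```

```text
[0.4184 0.2142 0.1054] [-3.1411 -0.0053 -3.0092]
top 0.72 677 (array([0.519 , 0.2272]), array([93.6103, 42.6207]), np.float32(0.12184365), np.float64(0.03964479171042413))
plane slope [-0.0077 -0.0112] 0.567046279027402 z near 0.04020439179278884 far 0.0395325738957486
top 0.68 1600 (array([0.6406, 0.2458]), array([107.3976, 104.1317]), np.float32(1.5139976), np.float64(0.03497551987970321))
plane slope [-0.0019 -0.002 ] 0.6919875936436961 z near 0.034955274926179856 far 0.03459970534252309
side 0.82 190 (array([0.5105, 0.2994]), array([ 84.5146, 192.2698]), np.float32(-1.4925767), np.float64(0.04334248239621781))
plane slope [ 0.0233 -0.1178] 0.5586263136383348 z near 0.043336032028491414 far 0.04328296892377435
```

View pics/pre_side.png

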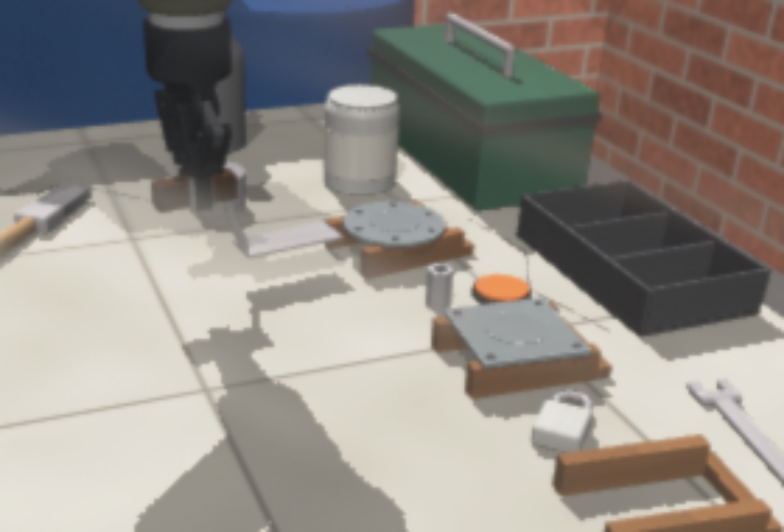

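View pics/pre_top.png

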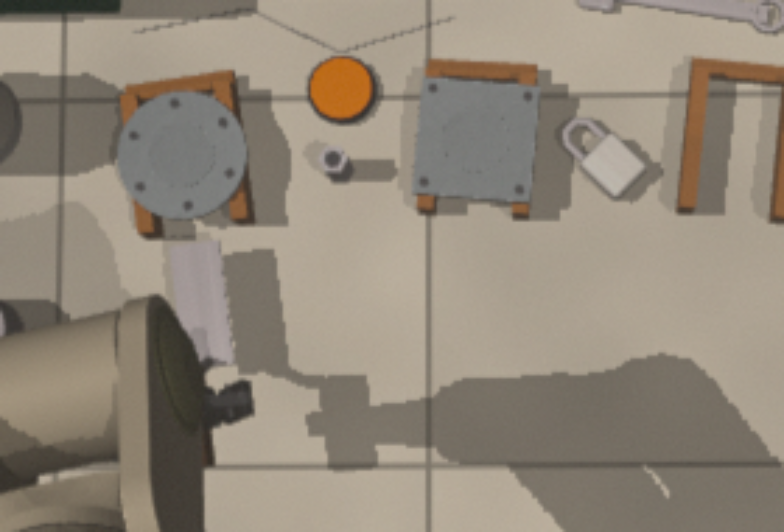

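The blade is level, pointing up the gap and about 2.5 mm off centre in y. Now I'll lower it and slide it in.

Request:
send_rows(series=[[[0, 0, 0.001, 0.008, 0], [0, 0, 0.0025, 0.016, 0], [0, 0, 0.0025, 0.024, 0], [0, 0, 0.0025, 0.028, 0], [0, 0, 0.0025, 0.028, 0]]])

```text
time: 9.38
eef_pos: [0.4189, 0.2167, 0.0782]
tool_rot: [-3.141, -0.002, -3.009]
ft_force: [0.6, 0.3, -1.2]
grip_width: 0.0212
```

Request:
send_rows(series=[[[0, -0.012, 0, 0, 0], [0, -0.024, 0, 0, 0], [0, -0.036, 0, 0, 0], [0, -0.048, 0, 0, 0], [0, -0.06, 0, 0, 0]]])

```text
time: 9.8
eef_pos: [0.4796, 0.2249, 0.0793]
tool_rot: [-3.142, 0.0, -3.009]
ft_force: [-0.9, 0.1, -2.2]
grip_width: 0.021
```

Request:
send_rows(series=[[[0, -0.014, 0, 0, 0], [0, -0.028, 0, 0, 0], [0, -0.042, 0, 0, 0], [0, -0.053, 0, 0, 0], [0, -0.059, 0, 0, 0]]])

```text
time: 10.22
eef_pos: [0.5387, 0.2326, 0.0792]
tool_rot: [-3.142, 0.001, -3.01]
ft_force: [-1.2, 0.1, -2.0]
grip_width: 0.0212
```

Request:
send_rows(series=[[[0, 0, 0, 0, 0], [0, 0, 0, 0, 0]]])

```text
time: 10.38
eef_pos: [0.5371, 0.2325, 0.0791]
tool_rot: [-3.142, -0.001, -3.009]
ft_force: [-1.1, -0.9, -2.2]
grip_width: 0.0208
```

```bash
python3 - <<'E'
from m import *
s=env.get_state(); e=s["eef_pos"]; print(e,s["tool_rot"],s["ft_force"])
p=imaging.capture("side"); W=cloud(p)
w=W[finder.silhouettes("round_cover",p)[0]["mask"]]; w=w[w[:,2]>.031]; c,r=cv2.minEnclosingCircle((w[:,:2]*1000).astype(np.float32)); print(c,r,np.median(w[:,2]))
cv2.imwrite(f"pics/ins.png",cv2.resize(p["color"][90:190,240:400],None,fx=4,fy=4)[:,:,::-1])
E
```

```text
[0.5371 0.2325 0.0791] [-3.1415 -0.0008 -3.0094] [-1.1334 -0.8897 -2.1729]
(640.2085571289062, 247.4972381591797) 56.65059280395508 0.03616726645961094
```

View pics/ins.png

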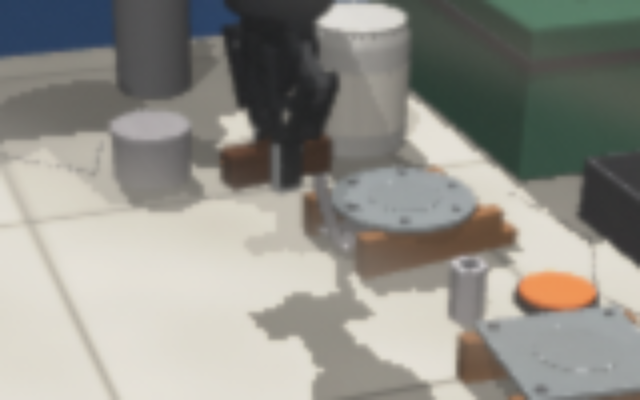

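The blade is in under the cover, whose centre is unchanged, with the neck just behind the cover's rear edge at about (335,230). Now I'll lift slowly.

Request:
send_rows(series=[[[0, 0, 0, -0.005, 0], [0, 0, 0, -0.01, 0], [0, 0, 0, -0.0135, 0], [0, 0, 0, -0.0165, 0], [0, 0, 0, -0.0195, 0]]])

```text
time: 10.9
eef_pos: [0.5373, 0.2326, 0.0992]
tool_rot: [-3.142, -0.0, -3.009]
ft_force: [0.1, -0.1, -2.3]
grip_width: 0.0213
```

Request:
send_rows(series=[[[0, 0, 0, -0.004, 0], [0, 0, 0, -0.009, 0], [0, 0, 0, -0.015, 0], [0, 0, 0, -0.022, 0], [0, 0, 0, -0.029, 0]]])

```text
time: 11.32
eef_pos: [0.5375, 0.2326, 0.1286]
tool_rot: [3.142, 0.0, -3.009]
ft_force: [-0.1, -0.6, -2.7]
grip_width: 0.0208
```

Request:
send_rows(series=[[[0, 0, 0, -0.007, 0], [0, 0, 0, -0.014, 0], [0, 0, 0, -0.02, 0], [0, 0, 0, -0.024, 0], [0, 0, 0, -0.026, 0]]])

```text
time: 11.73
eef_pos: [0.5377, 0.2326, 0.1546]
tool_rot: [3.142, 0.001, -3.009]
ft_force: [-0.5, -0.0, -3.0]
grip_width: 0.0212
```

Request:
send_rows(series=[[[0, 0, 0, 0, 0], [0, 0, 0, 0, 0], [0, 0, 0, 0, 0]]])

```text
time: 11.98
eef_pos: [0.5373, 0.2325, 0.1534]
tool_rot: [-3.142, -0.001, -3.009]
ft_force: [-0.0, -1.0, -3.5]
grip_width: 0.0212
```

```bash
cat > cov.py <<'E'
from m import *
def cov(zmin,n="top",save_=None):
    s=env.get_state(); e=s["eef_pos"]; y=s["tool_rot"][2]; print(e,s["tool_rot"],s["ft_force"],s["qpos"][5])
    for n in ("top","side"):
        p=imaging.capture(n); W=cloud(p)
        for d in finder.silhouettes("round_cover",p)[:2]:
            w=W[d["mask"]]; w=w[w[:,2]>zmin]
            if len(w)<50: continue
            c,r=cv2.minEnclosingCircle((w[:,:2]*1000).astype(np.float32)); c=np.array(c)/1000
            k=np.linalg.lstsq(np.c_[w[:,:2]-w[:,:2].mean(0),np.ones(len(w))],w[:,2],rcond=None)[0]
            D=c-e[:2]; a=y+np.pi; print(n,round(d["conf"],2),len(w),c,r,"slope,z",k,"along/side",D@[np.cos(a),np.sin(a)],D@[-np.sin(a),np.cos(a)])
        if save_: cv2.imwrite(f"pics/{save_}_{n}.png",cv2.resize(p["color"],None,fx=1.25,fy=1.25)[:,:,::-1])
E
python3 -c "
from cov import *
cov(.06,save_='lift')"
```

```text
[0.5373 0.2325 0.1534] [-3.1415 -0.0009 -3.0094] [-0.0288 -0.9915 -3.4756] -1.496634428691488
top 0.91 1221 [0.6425 0.2455] 55.11857604980469 slope,z [-0.0579 -0.0074  0.0952] along/side 0.10603616356126082 -0.0009875280919514895
side 0.68 397 [0.6424 0.2458] 56.06992721557617 slope,z [-0.0552  0.0039  0.0966] along/side 0.10590351694487533 -0.0006218241498903001
```

View pics/lift_side.png

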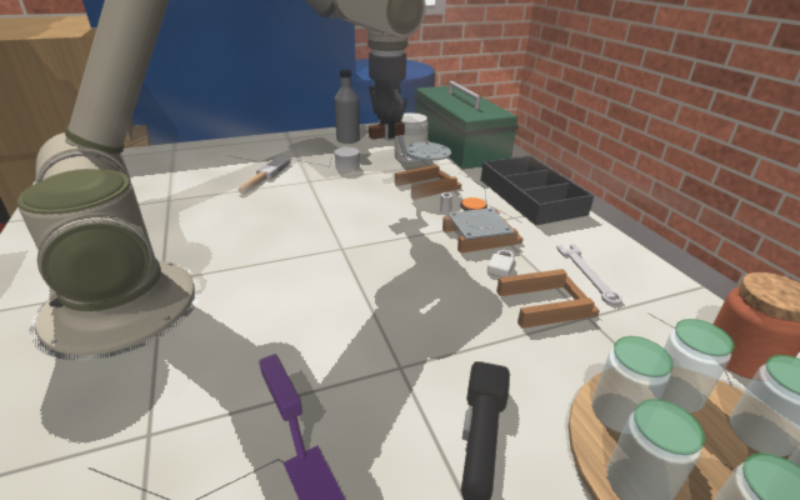

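The round cover is on the blade, with its centre 106 mm ahead of the grip and a steady 3° droop. I'll carry it sideways gently.

Request:
send_rows(series=[[[0, 0.0002, -0.002, 0, 0], [0, 0.0007, -0.006, 0, 0], [0, 0.0014, -0.012, 0, 0], [0, 0.0024, -0.02, 0, 0], [0, 0.0036, -0.03, 0, 0]]])

```text
time: 12.6
eef_pos: [0.5378, 0.2016, 0.1538]
tool_rot: [-3.142, -0.0, -3.009]
ft_force: [-0.5, -0.6, -2.6]
grip_width: 0.0209
```

Request:
send_rows(series=[[[0, 0.0015, -0.012, 0, 0], [0, 0.003, -0.025, 0, 0], [0, 0.0047, -0.039, 0, 0], [0, 0.0065, -0.054, 0, 0], [0, 0.0083, -0.07, 0, 0]]])

```text
time: 13.02
eef_pos: [0.5388, 0.1302, 0.1539]
tool_rot: [-3.141, 0.0, -3.01]
ft_force: [-0.4, 0.2, -4.0]
grip_width: 0.0212
```

Request:
send_rows(series=[[[0, 0.0017, -0.014, 0, 0], [0, 0.0033, -0.028, 0, 0], [0, 0.005, -0.042, 0, 0], [0, 0.0066, -0.056, 0, 0], [0, 0.0083, -0.07, 0, 0]]])

```text
time: 13.43
eef_pos: [0.5397, 0.0596, 0.1539]
tool_rot: [-3.141, 0.0, -3.01]
ft_force: [0.6, 0.9, -3.1]
grip_width: 0.0214
```

Request:
send_rows(series=[[[0, 0.0017, -0.014, 0, 0], [0, 0.0033, -0.028, 0, 0], [0, 0.005, -0.042, 0, 0], [0, 0.0066, -0.056, 0, 0], [0, 0.0083, -0.07, 0, 0]]])

```text
time: 13.85
eef_pos: [0.5406, -0.0109, 0.1539]
tool_rot: [-3.141, 0.0, -3.01]
ft_force: [0.7, 0.1, -2.7]
grip_width: 0.0213
```

Request:
send_rows(series=[[[0, 0.0017, -0.014, 0, 0], [0, 0.0033, -0.028, 0, 0], [0, 0.005, -0.042, 0, 0], [0, 0.0066, -0.056, 0, 0], [0, 0.0083, -0.07, 0, 0]]])

```text
time: 14.27
eef_pos: [0.5416, -0.0813, 0.1539]
tool_rot: [-3.141, 0.0, -3.01]
ft_force: [0.7, 0.1, -2.7]
grip_width: 0.0214
```

Request:
send_rows(series=[[[0, 0.0017, -0.014, 0, 0], [0, 0.0033, -0.028, 0, 0], [0, 0.005, -0.042, 0, 0], [0, 0.0066, -0.056, 0, 0], [0, 0.0083, -0.07, 0, 0]]])

```text
time: 14.68
eef_pos: [0.5429, -0.1515, 0.1538]
tool_rot: [-3.142, 0.0, -3.009]
ft_force: [-0.4, 0.6, -2.7]
grip_width: 0.0211
```

Request:
send_rows(series=[[[0, 0.0015, -0.013, 0, 0], [0, 0.003, -0.024, 0, 0], [0, 0.004, -0.033, 0, 0], [0, 0.0048, -0.04, 0, 0], [0, 0.0054, -0.045, 0, 0]]])

```text
time: 15.1
eef_pos: [0.5435, -0.1962, 0.1538]
tool_rot: [3.142, -0.0, -3.01]
ft_force: [-0.3, -0.2, -3.8]
grip_width: 0.0212
```

Request:
send_rows(series=[[[0, 0.0005, -0.004, 0, 0.01], [0, 0.001, -0.007, 0, 0.025], [0, 0.001, -0.009, 0, 0.045], [0, 0.001, -0.011, 0, 0.07], [0, 0.001, -0.012, 0, 0.1]]])

```text
time: 15.52
eef_pos: [0.5441, -0.2073, 0.1538]
tool_rot: [3.142, 0.0, -3.112]
ft_force: [0.7, -0.4, -2.9]
grip_width: 0.0209
```

Request:
send_rows(series=[[[0, 0, 0, 0, 0.03], [0, 0, 0, 0, 0.06], [0, 0, 0, 0, 0.09], [0, 0, 0, 0, 0.11], [0, 0, 0, 0, 0.125]]])

```text
time: 15.93
eef_pos: [0.5441, -0.2072, 0.1539]
tool_rot: [3.141, -0.0, 3.047]
ft_force: [0.1, 0.3, -3.4]
grip_width: 0.0213
```

Request:
send_rows(series=[[[0, 0, 0, 0, 0.01], [0, 0, 0, 0, 0.018], [0, 0, 0, 0, 0.02], [0, 0, 0, 0, 0.02]]])

```text
time: 16.27
eef_pos: [0.544, -0.2074, 0.1538]
tool_rot: [3.142, -0.0, 3.029]
ft_force: [0.6, 0.7, -3.5]
grip_width: 0.0214
```

```bash
python3 -c "
from cov import *
cov(.06,save_='carry')"
```

```text
[ 0.544  -0.2074  0.1538] [ 3.1416 -0.0001  3.0288] [ 0.5965  0.6993 -3.5153] -2.02541136120526
side 0.82 1402 [ 0.644  -0.2179] 59.81626510620117 slope,z [-0.0523  0.0167  0.0967] along/side 0.10053712436145747 0.0007664973914140959
```

View pics/carry_side.png

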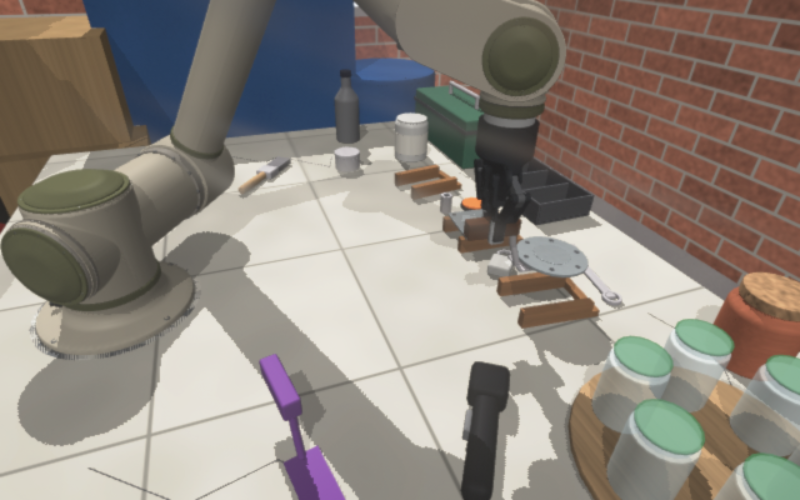

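Request:
send_rows(series=[[[0, 0, -0.001, 0.003, 0], [0, 0, -0.002, 0.009, 0], [0, 0, -0.003, 0.016, 0], [0, 0, -0.004, 0.023, 0], [0, 0, -0.004, 0.03, 0]]])

```text
time: 16.88
eef_pos: [0.5434, -0.2115, 0.1227]
tool_rot: [3.141, -0.001, 3.029]
ft_force: [-0.5, -0.1, -3.4]
grip_width: 0.0212
```

Request:
send_rows(series=[[[0, 0, 0, 0.005, 0], [0, 0, 0, 0.008, 0], [0, 0, 0, 0.01, 0], [0, 0, 0, 0.01, 0]]])

```text
time: 17.22
eef_pos: [0.5435, -0.2113, 0.1134]
tool_rot: [3.141, -0.001, 3.029]
ft_force: [-0.5, -0.5, -2.5]
grip_width: 0.0213
```

```bash
cat > fit.py <<'E'
from m import *
from scipy.optimize import least_squares
def fit(z0,z1,c0):
    s=env.get_state(); e=s["eef_pos"]; print(e,s["tool_rot"],s["ft_force"])
    for n in("top","side"):
        p=imaging.capture(n); W=cloud(p)
        m=box(W,c0[0]-.08,c0[0]+.08,c0[1]-.08,c0[1]+.08,z0,z1); w=W[m]
        if len(w)<100: print(n,len(w)); continue
        # grid search for 55 mm disc holding most points and least outside, by boundary (convex hull) robust fit
        h=cv2.convexHull((w[:,:2]*1000).astype(np.float32))[:,0]/1000
        q=np.concatenate([np.linspace(a,b,8) for a,b in zip(h,np.roll(h,-1,0)) if np.linalg.norm(a-b)<.02])
        r=least_squares(lambda c:np.hypot(*(q-c).T)-.055,c0,loss="cauchy",f_scale=.001)
        k=np.linalg.lstsq(np.c_[w[:,:2]-r.x,np.ones(len(w))],w[:,2],rcond=None)[0]
        print(n,len(w),r.x,"med res",np.median(abs(r.fun)),"plane",k)
E
python3 -c "
from fit import *
fit(.047,.066,[.649,-.224])"
```

```text
[ 0.5435 -0.2113  0.1134] [ 3.1413 -0.0005  3.0288] [-0.4996 -0.4527 -2.5219]
top 176 [ 0.6486 -0.2238] med res 0.00028558541219074474 plane [-0.0506 -0.0122  0.0557]
side 1551 [ 0.6492 -0.2231] med res 0.0005635509973788769 plane [-0.014   0.0111  0.0557]
```

Request:
send_rows(series=[[[0, 0, 0, 0.003, 0], [0, 0, 0, 0.006, 0], [0, 0, 0, 0.009, 0], [0, 0, 0, 0.012, 0], [0, 0, 0, 0.0145, 0]]])

```text
time: 17.73
eef_pos: [0.5435, -0.2113, 0.0989]
tool_rot: [3.141, -0.0, 3.029]
ft_force: [0.7, 0.3, -3.5]
grip_width: 0.0213
```

Request:
send_rows(series=[[[0, 0, 0, 0.0015, 0], [0, 0, 0, 0.003, 0], [0, 0, 0, 0.0045, 0], [0, 0, 0, 0.006, 0], [0, 0, 0, 0.0075, 0]]])

```text
time: 18.15
eef_pos: [0.5436, -0.2114, 0.0918]
tool_rot: [-3.141, 0.0, 3.029]
ft_force: [-0.6, 0.1, -1.8]
grip_width: 0.0213
```

Request:
send_rows(series=[[[0, 0, 0, 0.002, 0], [0, 0, 0, 0.004, 0], [0, 0, 0, 0.006, 0], [0, 0, 0, 0.008, 0], [0, 0, 0, 0.01, 0]]])

```text
time: 18.57
eef_pos: [0.5437, -0.2114, 0.0817]
tool_rot: [-3.142, 0.0, 3.029]
ft_force: [0.1, 0.7, -2.0]
grip_width: 0.021
```

```bash
python3 -c "
from fit import *
fit(.0325,.046,[.649,-.224])"
```

```text
[ 0.5437 -0.2114  0.0817] [-3.1415  0.0002  3.0288] [ 0.0577  0.6824 -1.9863]
top 206 [ 0.6553 -0.224 ] med res 0.0010749625448928171 plane [-0.0025 -0.0059  0.0355]
side 1504 [ 0.6496 -0.2232] med res 0.00025908541272215077 plane [-0.0033  0.0044  0.0359]
```

The cover sits flat and centred on the battens. Now the spatula goes down to the table.

Request:
send_rows(series=[[[0, 0, 0, 0.002, 0], [0, 0, 0, 0.004, 0], [0, 0, 0, 0.006, 0], [0, 0, 0, 0.007, 0], [0, 0, 0, 0.008, 0]]])

```text
time: 19.08
eef_pos: [0.5436, -0.2114, 0.0736]
tool_rot: [3.142, -0.0, 3.029]
ft_force: [-0.0, -0.3, -1.2]
grip_width: 0.0212
```

Request:
send_rows(series=[[[0, 0, 0, 0.001, 0], [0, 0, 0, 0.002, 0], [0, 0, 0, 0.003, 0], [0, 0, 0, 0.004, 0], [0, 0, 0, 0.005, 0]]])

```text
time: 19.5
eef_pos: [0.5436, -0.2114, 0.0687]
tool_rot: [-3.142, 0.0, 3.029]
ft_force: [-0.2, 0.3, -1.4]
grip_width: 0.0214
```

Request:
send_rows(series=[[[0, 0, 0, 0.0005, 0], [0, 0, 0, 0.001, 0], [0, 0, 0, 0.001, 0]]])

```text
time: 19.75
eef_pos: [0.5436, -0.2114, 0.0679]
tool_rot: [-3.142, 0.0, 3.029]
ft_force: [-0.5, -0.5, -1.0]
grip_width: 0.0212
```

Request:
send_rows(series=[[[0.024, 0, 0, 0, 0], [0.028, 0, 0, 0, 0], [0.035, 0, 0, 0, 0], [0.045, 0, 0, 0, 0], [0.06, 0, 0, 0, 0]]])

```text
time: 20.17
eef_pos: [0.5437, -0.2114, 0.0679]
tool_rot: [-3.142, 0.0, 3.029]
ft_force: [0.4, -0.2, 0.2]
grip_width: 0.0557
```

Request:
send_rows(series=[[[0.06, 0, 0, 0, 0], [0.06, 0, 0, 0, 0], [0.06, 0, 0, 0, 0]]])

```text
time: 20.42
eef_pos: [0.5436, -0.2114, 0.0679]
tool_rot: [-3.142, 0.0, 3.029]
ft_force: [0.9, 0.5, -0.1]
grip_width: 0.06
```

Request:
send_rows(series=[[[0.06, 0, 0, -0.01, 0], [0.06, 0, 0, -0.025, 0], [0.06, 0, 0, -0.045, 0], [0.06, 0, 0, -0.07, 0], [0.06, 0, 0, -0.1, 0]]])

```text
time: 20.83
eef_pos: [0.5431, -0.2111, 0.1687]
tool_rot: [3.141, -0.002, 3.029]
ft_force: [-0.3, 0.2, -1.4]
grip_width: 0.0595
```

Request:
send_rows(series=[[[0.06, 0.03, 0, -0.02, 0], [0.06, 0.06, 0, -0.04, 0], [0.06, 0.09, 0, -0.06, 0], [0.06, 0.12, 0, -0.08, 0], [0.06, 0.14, 0, -0.1, 0]]])

```text
time: 21.25
eef_pos: [0.4022, -0.1947, 0.2695]
tool_rot: [-3.141, 0.0, 3.029]
ft_force: [1.1, -0.8, 0.4]
grip_width: 0.0601
```

```bash
python3 -c "
from fit import *
fit(.0325,.046,[.649,-.224])
p=imaging.capture('side'); W=cloud(p); m=box(W,.45,.6,-.3,-.15,.05,.1); print('handle',pca(W[m]))
p2=imaging.capture('top'); W=cloud(p2); m=box(W,.6,.7,-.06,.06,.033,.045); print('square',pca(W[m]))
cv2.imwrite('pics/end.png',cv2.resize(p['color'][120:300,330:530],None,fx=4,fy=3.3)[:,:,::-1])"
```

```text
[ 0.4022 -0.1947  0.2695] [-3.1413  0.      3.0287] [ 1.0736 -0.787   0.444 ]
top 1576 [ 0.6515 -0.2231] med res 0.001443650172796511 plane [-0.003   0.0003  0.0355]
side 1505 [ 0.6495 -0.2234] med res 0.000523188417026383 plane [-0.0024  0.0046  0.0359]
handle (array([ 0.5414, -0.2121]), array([23.7944, 80.5912]), np.float32(-0.10366653), np.float64(0.08049295793595762))
square (array([ 0.6511, -0.0015]), array([101.3915,  99.5819]), np.float32(1.5022923), np.float64(0.03549125169647016))
```

View pics/end.png

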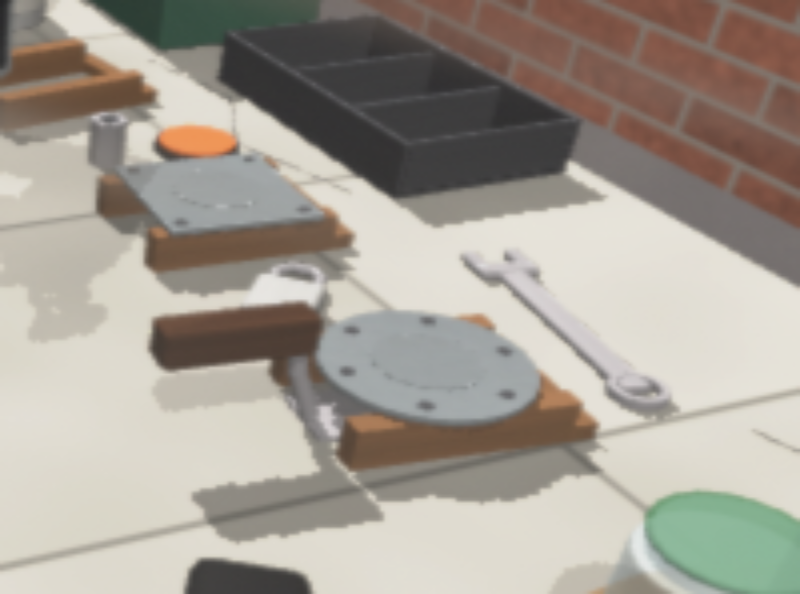

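The cover rests flat on both battens at (430,370) in the crop. The spatula stands free beneath it and the square cover hasn't moved.

Request:
send_rows(series=[[[0.06, 0, 0, 0, 0], [0.06, 0, 0, 0, 0], [0.06, 0, 0, 0, 0], [0.06, 0, 0, 0, 0], [0.06, 0, 0, 0, 0]]])

```text
time: 21.87
eef_pos: [0.4047, -0.1956, 0.2674]
tool_rot: [3.141, -0.001, 3.029]
ft_force: [-0.5, 0.4, -1.0]
grip_width: 0.06
```

```bash
python3 -c "
from h import *
print(env.job_done())"
```

```text
the job is handed in; nothing more can be done
None
```

I took the brown-handled spatula and turned it round. I slid the blade under the round cover and lifted it, with the underside about 90 mm above the table. I then carried it to the empty stand, set it down on the battens, released the spatula and backed the arm away. The job was handed in at about 22 s; no verdict was reported.

**Round cover:** in the last pictures it lies flat (under 0.5° tilt) with its top 35–36 mm above the table. Its centre is about 1–3 mm from the stand's centre.

**Spatula:** it stands on the table at the same handle height as at the start, with its neck about 8 mm clear of the cover's edge.

**Square cover:** it is still at about (0.651, -0.002), within about 1 mm of where the first picture put it.

**Checks that disagreed:**
- The cover drooped about 3° on the blade while it was carried.
- The top camera missed the cover once, when the arm was over it.
- Just after the cover was set down, the top camera's circle fit was about 6 mm off the side camera's, because the arm hid most of it. Once the arm was clear, the two agreed to 2 mm.

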